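# Hang the memo board on the desk stand's two pins

## Task

Take the small framed memo board out of the desk file sorter and hang it on the two-post stand: feel gently for both pins with the holes in its ears, never forcing it, then lower it until both ears sit fully down on the posts, let go and leave it hanging. Leave everything else on the desk where it is.

Things in the scene. Friction and masses are not known exactly. Their poses are not given: they have to be found in the camera images.
- board_mid (a point): Centre (half-way up) of the memo board: aluminium frame round a white panel, 120 mm wide (its y), 120 high (z), 12 thick (x), 0.25 to 0.42 kg, same both ways round. It stands upright in the sorter. Its top bar (top 60 mm above this point, 20 mm high, solid) is pinched at its middle from above, across the 12 mm.
- board_hole0 (a point): Centre of the hole in one ear of the board, at the ear's underside, 98 mm from the board's middle along its -y, 50 mm above board_mid. The ears stick out sideways from the top bar, from 60 to 128 mm from the middle, 26 mm across (x), 10 mm thick, flush with the board's top; each has a vertical through hole 10.5 mm across.
- board_hole1 (a point): The same in the other ear, 98 mm from the board's middle along its +y.
- rail: The stand, fixed: aluminium T-slot rail 270 mm long (its y), 30 mm across (x), top at 28 mm, on two flat dark feet 130 mm long. Origin: its middle, at desk height. On it a dark crossbar, 236 mm long, top 36 mm above the desk, carries two upright steel posts 15 mm thick, 196 mm apart along y. Hung fully home, board_mid is 108 mm above this origin.
- stand_top (a point): Point 158 mm above the rail's middle, level with the posts' flat shoulders; from each shoulder an 8 mm pin rises to 178 mm over the desk, edge barely broken. The crossbar was clamped by hand and is not measured: both posts together may be up to 13 mm either way along the rail (y) from being centred on this point. Rigid: over 40 N is forcing it; 3 to 6 N is enough to feel the pins.
- sorter: The dark steel file sorter, fixed: base 112 mm (its x) by 190 mm (its y), floor 5 mm thick, upright dividers along y, 65 mm high over the desk, a slot every 21 mm. Origin: middle of its underside. The board stands on the floor of the middle slot (18 mm wide).
- notebook: Black pocket notebook, 12 x 124 mm, 76 mm high, loose, standing in the sorter's slot at +x; origin in the middle of its underside. Leave it.
- drive: Aluminium portable disk drive, 13 x 115 mm, 72 mm high, loose, standing in the sorter's slot at -x; origin in the middle of its underside. Leave it.
- stapler: Dark stapler 130 x 30 mm, 45 mm high, loose, lying between sorter and stand; origin in the middle of its underside. Leave it.
- mouse: White computer mouse, 105 x 58 mm, 25 mm high, loose, nearer the robot; origin in the middle of its underside. Leave it.
- tape: Roll of clear tape lying flat, 56 mm across, 18 mm high, loose, nearer the robot; origin in the middle of its underside. Leave it.

How it is judged:
By the outcome, as a careful person would: the job done as asked, in the order asked, and still so for the second after the job is handed in, with the robot touching nothing.
It also fails if it takes over 64 s, if anything falls off the work surface, if the arm or the gripper's body presses on something with over 40 N, if the wrist force passes 120 N, or if a joint passes its speed limit or range.

## Robot

A 6-joint arm with a two-finger parallel gripper is mounted at the origin on the work surface. World frame = base frame: x ahead of the robot, y to its left, z up, the work surface at z = 0. Lengths are in mm, angles in rad, forces in N, time in s.
With the tool pointing down it reaches from about 350 to 975 mm from the base axis. Payload 17.4 kg.
Tool frame: the origin (TCP) lies at the very end of the fingers, on their centre line; the grasp point (between the pads) lies r.grip_depth behind it (r.grip_depth is the distance from the TCP to the grasp point, in mm); z points along the fingers, y is the line along which they close (so a half turn about z gives the same grasp; the last joint's range is limited). The gripper opens to 85 mm and grips with 20 to 120 N. Pads are 22 mm wide; open, the fingers measure 114 mm over their backs; the gripper's body (76 mm by 85 mm) begins 54 mm behind the grasp point. The pads swing forward as they close: fully open they stand 13 mm farther back than shut.
Start: joints at [1.24, 0.116, 1.442, -0, 1.584, -0.038], TCP at [194.836, 646.275, 231.303] pointing down, gripper open.
Joint ranges: [-2.83, 2.83], [-0.83, 2.19], [0.07, 2.5], [-1.14, 4.28], [0.01, 3], [-2.97, 2.97]. Speed limits (rad/s): [1.89, 1.89, 2.22, 3.14, 3.14, 3.14].

## Interface

Orientations are given as a unit quaternion [w, x, y, z].
In Python, from workcell import monitor, optics, ticket, r gives the robot as it stands.
- The arm moves only by the shell command python3 -m inch 'ROWS' [FORCE]. ROWS is JSON, one flat list of numbers, 7 for each row, row after row: the closure, from 0 (fully open) to 1 (shut), then the shift along the world's x, y, z in mm, then the turn, a rotation vector about the world's x, y, z in rad. In form: [hand, dx, dy, dz, wx, wy, wz, hand, dx, dy, dz, wx, wy, wz, ...]. A call has 1 to 20 rows; each row shifts and turns the commanded pose from where the row before left it; what a row does not reach is not made up. A row lasts 1/10 s, in which the tool goes at most 50 mm and 8.59 degrees, less where a joint would pass 70% of its speed; a pose out of reach is approached as far as the arm can. A call is refused whole if a number of a shift passes 50 or a number of a turn 0.15, either way. A call with a gripper value outside its range is refused whole. The fingers move at their own pace and stop on an object; FORCE is the grip in N (left out, the last holds). Time passes only in rows, so rows that do not move let the fingers close. It gives the time, the measured TCP pose, the force, the opening and the grip force at its end, in the units of the state.
- monitor.state(): the state, without advancing time (a new reading comes with each control period).
- optics.get_image(name): name is "scene" or "side" or "wrist"; returns the picture (480x640x3 uint8, red, green, blue); there is no depth.
- optics.camera_params(name): a dict with "intrinsics" (3x3 intrinsics, pixels), "extrinsics" (4x4, takes a point from world to camera coordinates). Camera axes: x right, y up, looking along -z (the intrinsics and any distortion apply to the point x, -y, -z); pixel columns grow to the right and rows downward; lengths in mm; the calibration is good to about 2 mm. A picture is of the moment at which its call begins: read the wrist's pose just before it. camera_params takes no time and is no camera call; for the wrist camera it gives the pose at the moment of the call.
- ticket.finish_job(): hands the job in; it is judged then, once.
The state is a dict: "t": time; "joint_positions": joint angles; "joint_velocities": joint speeds; "effort": joint torques, N m; "ee_pos": TCP position; "tcp_rot": TCP orientation; "ft_force": force on the tool from outside, world axes, zero at the start; "wrist_torque": the same for the moment, N m; "width": finger opening in mm; "finger_force": force on a finger pad.
Only numpy, scipy, OpenCV 4.12 (cv2) and the standard library are available. Lean on these libraries where they do the work, as an engineer would, in place of code of your own. Each camera call takes 0.05 s, during which the arm holds its last target. There are 200 camera calls.

## Working session

There is one attempt and no reset: what is moved stays moved. The work goes in short steps, Python scripts to look and compute and a shell command to move; the robot and the scene stay as the last step left them, time stands still between calls to the robot, and variables do not carry over. Pictures are saved under pics/ and viewed, at most 10 in all, crops included, and the job is handed in when it is done.

```bash
mkdir -p pics; python3 - <<'E'
from workcell import monitor, optics, ticket, r
import cv2
print(r.grip_depth, monitor.state())
for n in ("scene","side"):
    cv2.imwrite(f"pics/{n}0.png", optics.get_image(n)[:,:,::-1])
    p=optics.camera_params(n); print(n,p)
E
```

```text
18.700000000000003 {'t': 0.0, 'joint_positions': array([ 1.24020800e+00,  1.16497301e-01,  1.44225572e+00,  9.30249267e-06,
        1.58398358e+00, -3.78332635e-02]), 'joint_velocities': array([-0.00066073, -0.00021658, -0.0004248 ,  0.0012892 ,  0.00013575,
        0.00033194]), 'effort': array([ 1.19831126e-03, -7.31979489e+01, -6.32480550e+01, -1.46138727e-04,
        6.25486558e-03,  7.10498625e-05]), 'ee_pos': array([194.76761809, 646.10054387, 230.56046716]), 'tcp_rot': array([-1.09340335e-04,  1.45855284e-01,  9.89305771e-01, -5.61440897e-04]), 'ft_force': array([ 0.05791346, -0.72527652, -0.0417325 ]), 'wrist_torque': array([ 0.03232354,  0.02726141, -0.02705194]), 'finger_force': 0.0, 'width': 85.38909933920552}
scene {'intrinsics': array([[615.77141312,   0.        , 313.28702174],
       [  0.        , 615.77141312, 241.48743903],
       [  0.        ,   0.        ,   1.        ]]), 'extrinsics': array([[-2.31051412e-01,  9.72934585e-01,  3.67940771e-03,
         1.26621141e+02],
       [-7.20597821e-01, -1.73665276e-01,  6.71251929e-01,
         3.21529829e+02],
       [ 6.53723203e-01,  1.52442333e-01,  7.41220149e-01,
        -1.72880301e+03],
       [ 0.00000000e+00,  0.00000000e+00,  0.00000000e+00,
         1.00000000e+00]])}
side {'intrinsics': array([[482.42506737,   0.        , 323.79121164],
       [  0.        , 482.42506737, 238.726994  ],
       [  0.        ,   0.        ,   1.        ]]), 'extrinsics': array([[-9.91649404e-01, -1.28917616e-01, -3.42173485e-03,
         5.31150174e+02],
       [ 9.25991717e-02, -7.30249342e-01,  6.76876128e-01,
        -1.31487723e+02],
       [-8.97599762e-02,  6.70906959e-01,  7.36088989e-01,
        -9.70178769e+02],
       [ 0.00000000e+00,  0.00000000e+00,  0.00000000e+00,
         1.00000000e+00]])}
```

View pics/scene0.png

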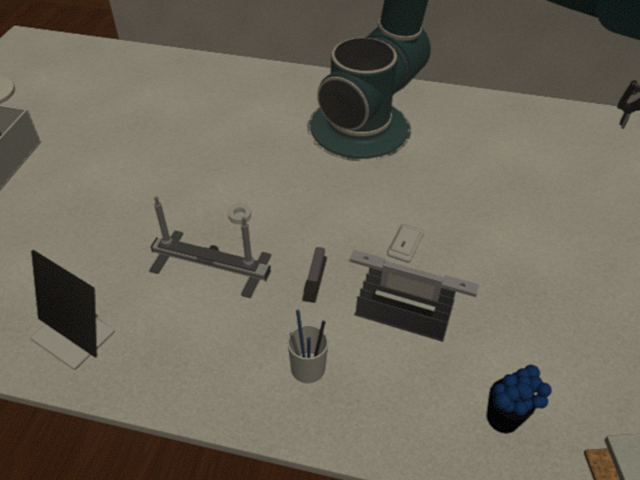

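View pics/side0.png

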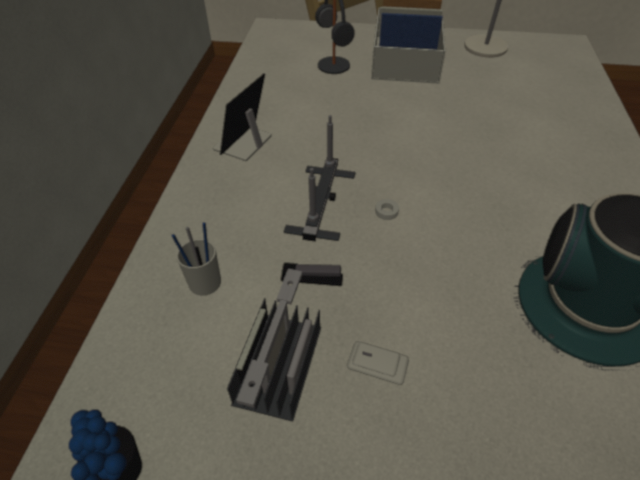

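The scene view shows the stand at about (210,250), the sorter with the board at about (415,290) and the stapler between them. The side view shows the stand at about (322,190) and the sorter at about (275,350). I'll enlarge crops of both.

```bash
python3 - <<'E'
import cv2, numpy as np
s=cv2.imread("pics/scene0.png"); d=cv2.imread("pics/side0.png")
def crop(im,x0,y0,w,h,f):
    o=cv2.resize(im[y0:y0+h,x0:x0+w],None,fx=f,fy=f,interpolation=cv2.INTER_CUBIC)
    o=np.clip(o.astype(float)*1.5,0,255).astype(np.uint8)
    for i in range(0,w,10):
        cv2.line(o,(i*f,0),(i*f,6 if i%50 else 14),(0,0,255),1)
    for i in range(0,h,10):
        cv2.line(o,(0,i*f),(6 if i%50 else 14,i*f),(0,0,255),1)
    return o
cv2.imwrite("pics/c1.png",crop(s,145,190,135,110,5))
cv2.imwrite("pics/c2.png",crop(s,345,240,140,105,5))
cv2.imwrite("pics/c3.png",np.hstack([crop(d,280,105,80,140,4),crop(d,225,260,100,140,4)]))
E
```

```text
(no output)
```

View pics/c1.png

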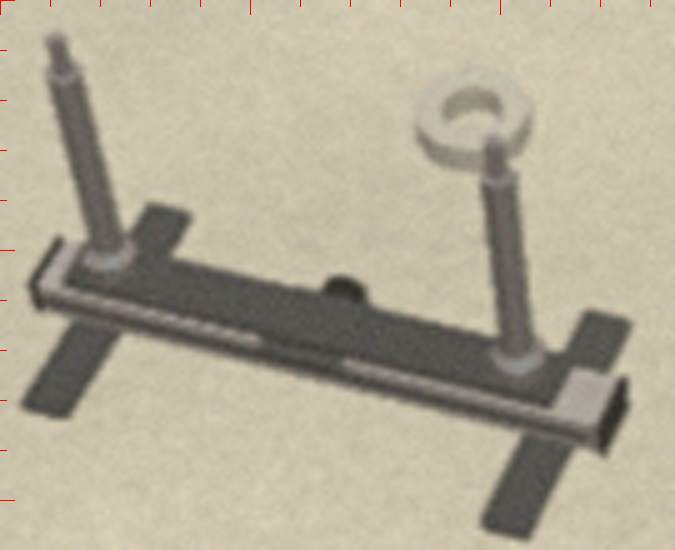

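View pics/c2.png

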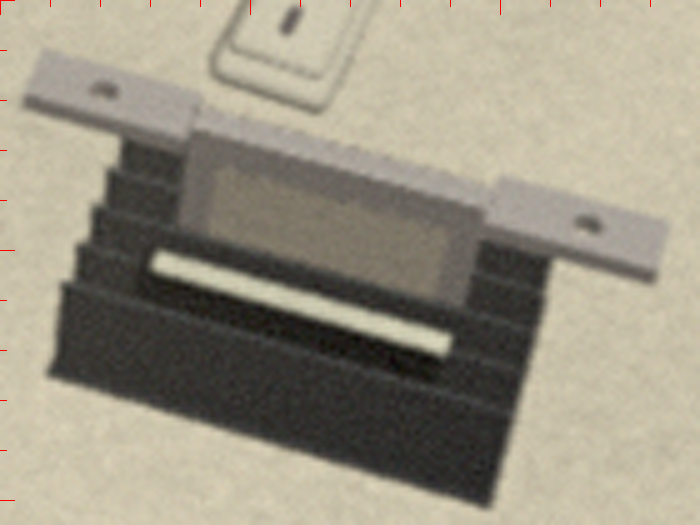

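View pics/c3.png

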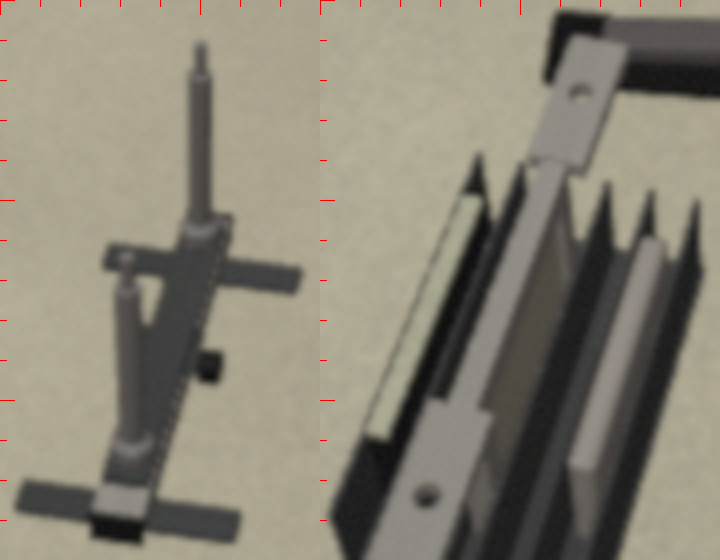

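Scene crop, full-image pixels: pin tops (156,197) and (243.8,218); board holes (366,258.2) and (462.6,284.8). Side crop: pin tops (330.2,116) and (311.5,169); holes (290,283) and (251.8,384). The notebook (light edge) and drive sit in the outer slots.

```bash
cat > h.py <<'E'
import numpy as np
from workcell import optics
def ray(n,uv,P=None):
    P=P or optics.camera_params(n); K=P["intrinsics"];E=P["extrinsics"]
    d=np.linalg.inv(K)@[*uv,1]; d=np.array([d[0],-d[1],-d[2]])
    R=E[:3,:3]; return -R.T@E[:3,3], R.T@d
def atz(n,uv,z,P=None):
    c,d=ray(n,uv,P); return c+d*(z-c[2])/d[2]
def tri(obs):
    A=np.zeros((3,3));b=np.zeros(3)
    for n,uv in obs:
        c,d=ray(n,uv); d/=np.linalg.norm(d); M=np.eye(3)-np.outer(d,d); A+=M;b+=M@c
    return np.linalg.solve(A,b)
E
python3 - <<'E'
from h import *
np.set_printoptions(precision=1,suppress=True)
pts={'pinL':((156,197),(330.2,116),178),'pinR':((243.8,218),(311.5,169),178),
'shL':((158,204.4),(330,123),158),'shR':((245,225.4),(311.8,176.5),158),
'h0':((366,258.2),(290,283),125),'h1':((462.6,284.8),(251.8,384),125)}
q={}
for k,(a,b,z) in pts.items():
    q[k]=(atz('scene',a,z)+atz('side',b,z))/2
    print(k,atz('scene',a,z),atz('side',b,z),tri([('scene',a),('side',b)]),q[k])
for a,b in(('pinL','pinR'),('shL','shR'),('h0','h1')):
    v=q[b]-q[a]; print(a,b,np.linalg.norm(v),np.degrees(np.arctan2(-v[0],v[1])),(q[a]+q[b])/2)
E
```

```text
pinL [ 564.  -332.6  178. ] [ 563.1 -331.   178. ] [ 563.2 -333.   176.9] [ 563.5 -331.8  178. ]
pinR [ 579.4 -136.9  178. ] [ 578.  -136.2  178. ] [ 578.2 -137.5  176.8] [ 578.7 -136.6  178. ]
shL [ 565.2 -331.6  158. ] [ 563.7 -332.5  158. ] [ 564.  -332.5  157.3] [ 564.5 -332.1  158. ]
shR [ 580.6 -135.6  158. ] [ 577.8 -136.5  158. ] [ 578.4 -137.   156.5] [ 579.2 -136.1  158. ]
h0 [581.2 116.4 125. ] [580.2 116.5 125. ] [580.4 116.2 124.3] [580.7 116.4 125. ]
h1 [604.4 310.4 125. ] [603.7 310.8 125. ] [603.8 310.5 124.4] [604.  310.6 125. ]
pinL pinR 195.81738329306356 -4.435554175769125 [ 571.1 -234.2  178. ]
shL shR 196.54373580908683 -4.311840687333487 [ 571.8 -234.1  158. ]
h0 h1 195.59406586094312 -6.838850616486969 [592.4 213.5 125. ]
```

Checks pass: the spans come out at 195.6–196.5 mm (should be 196) and triangulated heights are within 1.5 mm. Board centre is (592.4,213.5) at yaw −6.8°, pin midpoint (571.3,−234.2) at yaw −4.4°. Next I move above the board, turning −1.396 rad.

```bash
python3 -m inch '[0.4,28.4,-30.9,-2,0,0,-0.0997, 0.4,28.4,-30.9,-2,0,0,-0.0997, 0.4,28.4,-30.9,-2,0,0,-0.0997, 0.4,28.4,-30.9,-2,0,0,-0.0997, 0.4,28.4,-30.9,-2,0,0,-0.0997, 0.4,28.4,-30.9,-2,0,0,-0.0997, 0.4,28.4,-30.9,-2,0,0,-0.0997, 0.4,28.4,-30.9,-2,0,0,-0.0997, 0.4,28.4,-30.9,-2,0,0,-0.0997, 0.4,28.4,-30.9,-2,0,0,-0.0997, 0.4,28.4,-30.9,-2,0,0,-0.0997, 0.4,28.4,-30.9,-2,0,0,-0.0997, 0.4,28.4,-30.9,-2,0,0,-0.0997, 0.4,28.4,-30.9,-2,0,0,-0.0997, 0.4,0,0,0,0,0,0, 0.4,0,0,0,0,0,0, 0.4,0,0,0,0,0,0]' 100
cat > st.py <<'E'
from workcell import monitor
import numpy as np
from scipy.spatial.transform import Rotation as R
np.set_printoptions(precision=2,suppress=True)
s=monitor.state(); q=s['tcp_rot']; M=R.from_quat(np.r_[q[1:],q[0]]).as_matrix()
print(round(s['t'],2),s['ee_pos'],'yaw_y',np.degrees(np.arctan2(M[1,1],M[0,1])).round(2),'z',M[:,2],'F',s['ft_force'],'T',s['wrist_torque'],'w',s['width'],s['finger_force'],'j',s['joint_positions'])
E
python3 st.py
python3 - <<'E'
from workcell import optics
import cv2
print(optics.camera_params("wrist"))
cv2.imwrite("pics/w1.png",optics.get_image("wrist")[:,:,::-1])
E
```

```text
t: 1.8
ee_pos: [592.0, 214.2, 203.2]
tcp_rot: [-0.0, 0.747, 0.665, -0.0]
ft_force: [0.3, 0.3, 0.7]
width: 51.1
finger_force: 0.0
1.8 [591.96 214.24 203.2 ] yaw_y -6.68 z [-0.  0. -1.] F [0.31 0.26 0.67] T [ 0.02  0.01 -0.05] w 51.097019289608625 0.0 j [0.31 0.03 1.58 0.   1.53 0.42]
{'intrinsics': array([[407.91331426,   0.        , 321.56308252],
       [  0.        , 407.91331426, 236.80238855],
       [  0.        ,   0.        ,   1.        ]]), 'extrinsics': array([[ 9.93213136e-01, -1.16306385e-01, -7.00668933e-04,
        -5.64024351e+02],
       [ 1.10214825e-01,  9.43083685e-01, -3.13760825e-01,
        -2.35677922e+02],
       [ 3.71531767e-02,  3.11554149e-01,  9.49501793e-01,
        -4.42915918e+02],
       [ 0.00000000e+00,  0.00000000e+00,  0.00000000e+00,
         1.00000000e+00]])}
```

View pics/w1.png

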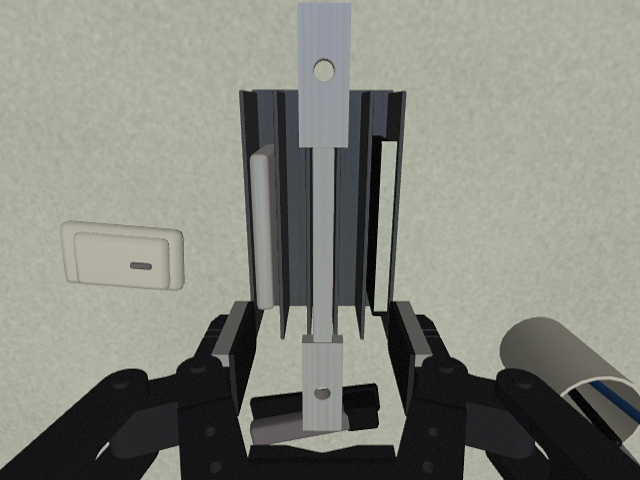

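The wrist view shows the board running straight up the picture, with holes at (323.5,70) and (322,392). The open fingers straddle it evenly (pads at about x=235 and 412). I'll check the hole positions with this camera.

```bash
python3 - <<'E'
from h import *
np.set_printoptions(precision=1,suppress=True)
a=atz('wrist',(322,392),125);b=atz('wrist',(323.5,70),125);v=b-a
print(a,b,(a+b)/2,np.linalg.norm(v),np.degrees(np.arctan2(-v[0],v[1])))
E
```

```text
[581.8 116.1 125. ] [605.1 310.  125. ] [593.4 213.1 125. ] 195.3086415106376 -6.859335704942115
```

```bash
python3 -m inch '[0.4,0.9,-0.9,-20,0,0,-0.002, 0.4,0,0,-30,0,0,0, 0.4,0,0,-30,0,0,0, 0.4,0,0,-16,0,0,0, 0.4,0,0,-10,0,0,0, 0.4,0,0,0,0,0,0, 0.4,0,0,0,0,0,0]' 100; python3 st.py
python3 -m inch '[1,0,0,0,0,0,0, 1,0,0,0,0,0,0, 1,0,0,0,0,0,0, 1,0,0,0,0,0,0, 1,0,0,0,0,0,0, 1,0,0,0,0,0,0, 1,0,0,0,0,0,0, 1,0,0,0,0,0,0]' 100; python3 st.py
```

```text
t: 2.55
ee_pos: [593.7, 213.1, 98.6]
tcp_rot: [0.0, 0.748, 0.664, 0.001]
ft_force: [0.4, -0.3, 0.3]
width: 51.3
finger_force: 0.0
2.55 [593.73 213.12  98.59] yaw_y -6.84 z [ 0.  0. -1.] F [ 0.45 -0.27  0.28] T [0.02 0.05 0.01] w 51.269068752897375 0.0 j [0.3  0.09 1.69 0.   1.36 0.42]
t: 3.35
ee_pos: [593.7, 212.9, 98.3]
tcp_rot: [0.0, 0.748, 0.664, 0.001]
ft_force: [-1.7, 0.9, 6.5]
width: 10.5
finger_force: 99.0
3.35 [593.72 212.92  98.3 ] yaw_y -6.86 z [ 0.  0. -1.] F [-1.71  0.85  6.54] T [0.06 0.2  0.06] w 10.51219442224167 98.9866590499878 j [0.3  0.09 1.69 0.   1.36 0.42]
```

```bash
python3 -m inch '[1,0,0,5,0,0,0, 1,0,0,10,0,0,0, 1,0,0,20,0,0,0, 1,0,0,25,0,0,0, 1,0,0,30,0,0,0, 1,0,0,30,0,0,0, 1,0,0,30,0,0,0, 1,0,0,25,0,0,0, 1,0,0,15,0,0,0, 1,0,0,0,0,0,0, 1,0,0,0,0,0,0, 1,0,0,0,0,0,0]' 100; python3 st.py
```

```text
t: 4.55
ee_pos: [593.0, 212.7, 285.5]
tcp_rot: [-0.0, 0.748, 0.664, -0.001]
ft_force: [0.5, 0.1, -3.3]
width: 10.2
finger_force: 97.9
4.55 [593.01 212.66 285.47] yaw_y -6.86 z [-0. -0. -1.] F [ 0.52  0.1  -3.33] T [ 0.02  0.04 -0.05] w 10.173030361267877 97.88506150245667 j [ 0.3   0.01  1.46 -0.    1.67  0.42]
```

```bash
python3 -m inch '[1,-1,-10,0,0,0,0.003, 1,-1,-20,0,0,0,0.003, 1,-1.5,-30,0,0,0,0.003, 1,-1.5,-37,0,0,0,0.003, 1,-1.6,-37,0,0,0,0.003, 1,-1.6,-37,0,0,0,0.003, 1,-1.6,-37,0,0,0,0.003, 1,-1.6,-37,0,0,0,0.003, 1,-1.6,-37,0,0,0,0.003, 1,-1.6,-37,0,0,0,0.003, 1,-1.6,-37,0,0,0,0.003, 1,-1.5,-32,0,0,0,0.003, 1,-1,-30,0,0,0,0.003, 1,-1,-20,0,0,0,0.003, 1,-1,-15,0,0,0,0, 1,-0.6,-5,0,0,0,0, 1,0,0,0,0,0,0, 1,0,0,0,0,0,0, 1,0,0,0,0,0,0]' 100; python3 st.py
python3 - <<'E'
from workcell import optics
import cv2, numpy as np
s=optics.get_image("scene")[:,:,::-1]; d=optics.get_image("side")[:,:,::-1]; w=optics.get_image("wrist")[:,:,::-1]
cv2.imwrite("pics/s2.png",s);cv2.imwrite("pics/d2.png",d);cv2.imwrite("pics/w2.png",w)
E
```

```text
t: 6.45
ee_pos: [572.2, -244.4, 287.4]
tcp_rot: [0.0, 0.734, 0.679, 0.0]
ft_force: [-1.0, -0.1, -3.5]
width: 10.2
finger_force: 97.6
6.45 [ 572.17 -244.39  287.41] yaw_y -4.4 z [ 0.  0. -1.] F [-0.97 -0.08 -3.47] T [-0.01  0.01  0.04] w 10.175298254761683 97.64185667037964 j [-0.44 -0.01  1.48  0.    1.67 -0.37]
```

View pics/w2.png

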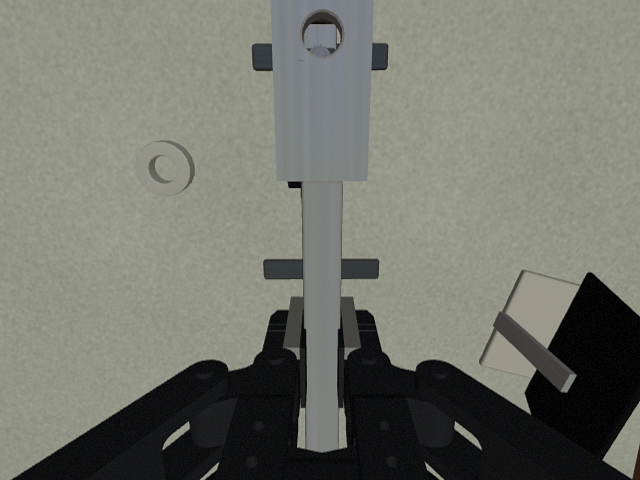

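Through the upper ear's hole the near post's top shows at about (321,40). The board's yaw now matches the stand. I overshot y by about 9.6 mm, so I'll correct that and descend to about 12 mm above the pins, then measure the holes in both fixed cameras.

```bash
python3 -m inch '[1,0,5,0,0,0,0, 1,0,4.6,0,0,0,0, 1,0,0,-15,0,0,0, 1,0,0,-30,0,0,0, 1,0,0,-30,0,0,0, 1,0,0,-25,0,0,0, 1,0,0,-10,0,0,0, 1,0,0,-4,0,0,0, 1,0,0,0,0,0,0, 1,0,0,0,0,0,0, 1,0,0,0,0,0,0]' 100; python3 st.py
python3 - <<'E'
from workcell import optics
import cv2, numpy as np
s=optics.get_image("scene")[:,:,::-1]; d=optics.get_image("side")[:,:,::-1]
cv2.imwrite("pics/s3.png",s);cv2.imwrite("pics/d3.png",d)
def crop(im,x0,y0,w,h,f):
    o=cv2.resize(im[y0:y0+h,x0:x0+w],None,fx=f,fy=f,interpolation=cv2.INTER_CUBIC)
    o=np.clip(o.astype(float)*1.5,0,255).astype(np.uint8)
    for i in range(0,w,10): cv2.line(o,(i*f,0),(i*f,6 if i%50 else 14),(0,0,255),1)
    for i in range(0,h,10): cv2.line(o,(0,i*f),(6 if i%50 else 14,i*f),(0,0,255),1)
    return o
a=crop(s,140,175,60,55,6); b=crop(s,220,195,60,55,6)
from h import *
from workcell import monitor
c=crop(d,300,90,60,50,5); e=crop(d,290,140,60,50,5)
cv2.imwrite("pics/c4.png",np.vstack([np.hstack([a,b]),cv2.resize(np.zeros((4,4,3),np.uint8),(720,10)),np.hstack([c,e,np.zeros((250,120,3),np.uint8)])]))
for n in('scene','side'):
    P=optics.camera_params(n)
    for q in((563.5,-331.8,190),(578.7,-136.6,190)):
        X=P['extrinsics']@[*q,1]; u=P['intrinsics']@[X[0],-X[1],-X[2]]; print(n,u[:2]/u[2])
E
```

```text
t: 7.7
ee_pos: [572.4, -235.8, 174.6]
tcp_rot: [0.001, 0.734, 0.679, 0.0]
ft_force: [-0.4, 0.7, -2.9]
width: 10.5
finger_force: 97.6
7.7 [ 572.42 -235.83  174.56] yaw_y -4.46 z [ 0. -0. -1.] F [-0.4   0.71 -2.85] T [-0.05 -0.01 -0.02] w 10.479559395544113 97.62653946876526 j [-0.43  0.01  1.64 -0.    1.49 -0.35]
scene [155.39200155 192.70146123]
scene [243.58111473 213.57325993]
side [330.12169428 111.24924101]
side [311.03238065 164.19798735]
```

View pics/c4.png

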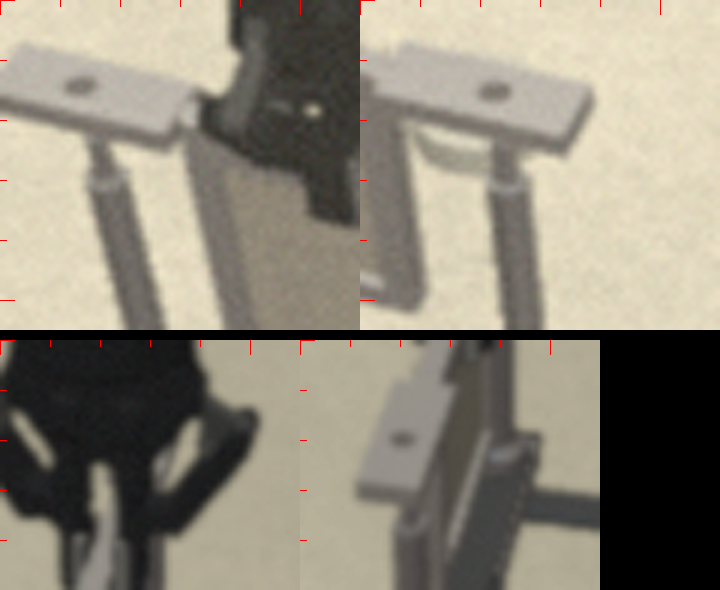

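Scene holes are at (153.5,189.3) and (242.5,210.3). In the side view only the near hole shows, at (310.4,159.8); the gripper hides the other. The ear tops should be at z≈201.3.

```bash
python3 - <<'E'
from h import *
np.set_printoptions(precision=1,suppress=True)
z=201.3
L=atz('scene',(153.5,189.3),z);Rr=atz('scene',(242.5,210.3),z);S=atz('side',(310.4,159.8),z)
print(L,Rr,(L+Rr)/2,np.linalg.norm(Rr-L),np.degrees(np.arctan2(L[0]-Rr[0],Rr[1]-L[1])),S, tri([('scene',(242.5,210.3)),('side',(310.4,159.8))]))
print('scene pins mid',(np.array([564,-332.6])+[579.4,-136.9])/2,'sh',(np.array([565.2,-331.6])+[580.6,-135.6])/2,'side R pin 578,-136.2 sh 577.8 -136.5')
E
```

```text
[ 565.7 -332.8  201.3] [ 581.  -137.2  201.3] [ 573.3 -235.   201.3] 196.20164096081209 -4.477274883476614 [ 579.7 -136.3  201.3] [ 579.9 -137.6  200.2]
scene pins mid [ 571.7 -234.8] sh [ 572.9 -233.6] side R pin 578,-136.2 sh 577.8 -136.5
```

```bash
python3 -m inch '[1,-0.7,0.2,0,0,0,0, 1,-0.7,0.2,0,0,0,0, 1,0,0,-4,0,0,0, 1,0,0,-4,0,0,0, 1,0,0,-3,0,0,0, 1,0,0,0,0,0,0, 1,0,0,-0.5,0,0,0, 1,0,0,-0.5,0,0,0, 1,0,0,0,0,0,0]'; python3 st.py;
python3 -m inch '[1,0,0,-0.5,0,0,0, 1,0,0,-0.5,0,0,0, 1,0,0,0,0,0,0]'; python3 -m inch '[1,0,0,-0.5,0,0,0, 1,0,0,0,0,0,0]';  python3 st.py
```

```text
t: 8.7
ee_pos: [570.7, -235.3, 161.4]
tcp_rot: [0.0, 0.734, 0.679, 0.0]
ft_force: [-0.0, 0.2, -2.6]
width: 10.2
finger_force: 97.7
8.7 [ 570.67 -235.25  161.36] yaw_y -4.46 z [ 0. -0. -1.] F [-0.02  0.2  -2.63] T [-0.03  0.03 -0.05] w 10.203272356134368 97.70256400108337 j [-0.43  0.02  1.66  0.    1.47 -0.35]
t: 9.0
ee_pos: [570.6, -235.2, 160.3]
tcp_rot: [-0.0, 0.734, 0.679, -0.0]
ft_force: [-0.2, -1.0, -3.3]
width: 10.2
finger_force: 97.7
t: 9.2
ee_pos: [570.6, -235.2, 159.7]
tcp_rot: [-0.0, 0.734, 0.679, -0.0]
ft_force: [-0.4, 0.9, -5.0]
width: 10.0
finger_force: 97.7
9.2 [ 570.62 -235.2   159.7 ] yaw_y -4.45 z [-0.  0. -1.] F [-0.44  0.92 -4.96] T [-0.   -0.02 -0.  ] w 10.009754493566518 97.70207405090332 j [-0.43  0.02  1.66  0.    1.46 -0.35]
```

```bash
for i in 1 2; do python3 -m inch '[1,0,0,-0.5,0,0,0, 1,0,0,0,0,0,0]' >/dev/null; python3 st.py; done; python3 -m inch '[1,0,0,-0.5,0,0,0, 1,0,0,0,0,0,0]' >/dev/null; python3 st.py
```

```text
9.4 [ 570.6  -235.23  159.2 ] yaw_y -4.46 z [-0.  0. -1.] F [ 0.24 -0.19 -3.5 ] T [ 0.    0.03 -0.01] w 9.7029167507776 97.70160555839539 j [-0.43  0.02  1.66  0.    1.46 -0.35]
9.6 [ 570.61 -235.22  158.71] yaw_y -4.46 z [-0.  0. -1.] F [ 0.5  -0.59 -3.55] T [ 0.01 -0.05  0.  ] w 10.145882913135216 97.70183801651001 j [-0.43  0.02  1.66 -0.    1.46 -0.35]
9.8 [ 570.62 -235.22  158.24] yaw_y -4.46 z [-0.  0. -1.] F [ 0.22 -0.07 -3.71] T [-0.06 -0.01  0.02] w 10.325659907743923 97.70059704780579 j [-0.43  0.02  1.66 -0.    1.46 -0.35]
```

```bash
for i in 1 2 3; do python3 -m inch '[1,0,0,-0.7,0,0,0, 1,0,0,-0.7,0,0,0, 1,0,0,0,0,0,0]' >/dev/null; python3 st.py; done | cut -d'w' -f1,2; echo; python3 -m inch '[1,0,0,0,0,0,0]'
```

```text
10.1 [ 570.61 -235.2   156.74] yaw_y -4.46 z [-0.  0. -1.] F [ 0.69  0.43 -4.64] T [ 0.01 -0.03  0.02] 
10.4 [ 570.62 -235.19  155.37] yaw_y -4.45 z [-0.  0. -1.] F [-0.33  0.64 -3.33] T [ 0.01 -0.02  0.01] 
10.7 [ 570.62 -235.2   153.96] yaw_y -4.46 z [-0.  0. -1.] F [ 0.87 -0.2  -2.26] T [-0.01 -0.05 -0.04] 

t: 10.8
ee_pos: [570.6, -235.2, 154.1]
tcp_rot: [0.0, 0.734, 0.679, -0.0]
ft_force: [0.6, -0.4, -4.2]
width: 10.1
finger_force: 97.7
```

The ears are nominally 7 mm below the pin tips with no load, so both pins are in their holes. I'll keep lowering gently.

```bash
for i in 1 2 3; do python3 -m inch '[1,0,0,-1,0,0,0, 1,0,0,-1,0,0,0, 1,0,0,-0.7,0,0,0, 1,0,0,0,0,0,0]' >/dev/null; python3 st.py; done | cut -d'w' -f1,2
```

```text
11.2 [ 570.58 -235.22  151.24] yaw_y -4.46 z [-0.  0. -1.] F [-0.07 -0.39 -4.52] T [-0.02 -0.08  0.09] 
11.6 [ 570.61 -235.19  148.56] yaw_y -4.45 z [-0.  0. -1.] F [ 0.46  0.27 -2.74] T [ 0.04 -0.06 -0.01] 
12.0 [ 570.61 -235.23  145.88] yaw_y -4.46 z [-0.  0. -1.] F [-0.28  0.71 -3.14] T [-0.06 -0.03  0.03]
```

Four millimetres to the expected shoulders, so I'm taking smaller steps from here.

```bash
for i in 1 2 3 4; do python3 -m inch '[1,0,0,-0.5,0,0,0, 1,0,0,-0.5,0,0,0, 1,0,0,0,0,0,0]' >/dev/null; python3 st.py; done | cut -d'w' -f1,2
```

```text
12.3 [ 570.61 -235.21  144.94] yaw_y -4.46 z [-0. -0. -1.] F [ 1.08  0.17 -3.24] T [-0.05 -0.01  0.  ] 
12.6 [ 570.61 -235.2   143.91] yaw_y -4.46 z [-0.  0. -1.] F [ 0.61 -0.95 -3.66] T [ 0.01 -0.06  0.05] 
12.9 [ 570.61 -235.24  142.88] yaw_y -4.46 z [-0.  0. -1.] F [ 0.25 -0.24 -3.68] T [-0.02 -0.03  0.02] 
13.2 [ 570.6  -235.24  141.92] yaw_y -4.46 z [-0.  0. -1.] F [ 0.64 -0.13 -2.57] T [-0.02 -0.02  0.03]
```

```bash
for i in 1 2 3; do python3 -m inch '[1,0,0,-0.3,0,0,0, 1,0,0,0,0,0,0]' >/dev/null; python3 st.py; done | cut -d'w' -f1,2
```

```text
13.4 [ 570.63 -235.2   141.65] yaw_y -4.46 z [-0.  0. -1.] F [ 0.42  0.01 -3.13] T [ 0.03 -0.03  0.06] 
13.6 [ 570.64 -235.23  141.4 ] yaw_y -4.46 z [ 0. -0. -1.] F [ 0.31 -1.05 -3.34] T [ 0.01 -0.01  0.06] 
13.8 [ 570.65 -235.22  141.31] yaw_y -4.46 z [ 0. -0. -1.] F [-0.25  0.8   0.08] T [ 0.08  0.19 -0.04]
```

Contact comes at TCP z≈141.3, where the shoulders were expected. A little more, to see that both ears bear.

```bash
for i in 1 2; do python3 -m inch '[1,0,0,-0.3,0,0,0, 1,0,0,0,0,0,0, 1,0,0,0,0,0,0]' >/dev/null; python3 st.py; done | cut -d'w' -f1,2
python3 - <<'E'
from workcell import optics
import cv2, numpy as np
s=optics.get_image("scene")[:,:,::-1]; d=optics.get_image("side")[:,:,::-1]
f=lambda im,x,y,w,h,k: np.clip(cv2.resize(im[y:y+h,x:x+w],None,fx=k,fy=k,interpolation=cv2.INTER_CUBIC)*1.5,0,255).astype(np.uint8)
cv2.imwrite("pics/c5.png",np.hstack([f(s,135,175,140,130,3.8),f(d,290,118,65,124.0.__int__(),494/124)]))
E
```

```text
14.1 [ 570.69 -235.25  141.27] yaw_y -4.46 z [ 0. -0. -1.] F [-4.19  0.9   6.35] T [0.23 0.56 0.01] 
14.4 [ 570.7  -235.24  141.21] yaw_y -4.46 z [ 0. -0. -1.] F [-4.69  2.58  7.44] T [ 0.38  0.76 -0.06]
```

View pics/c5.png

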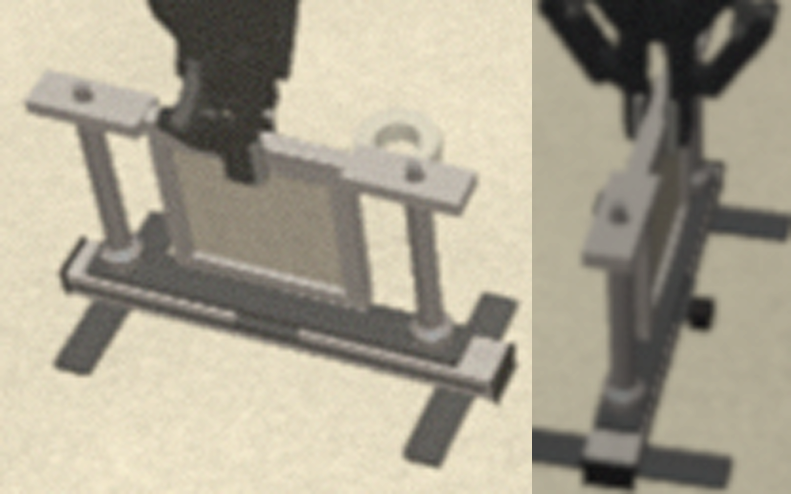

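Both ears sit on their posts with the pin tips standing out of the holes at crop (83,92) and (415,172), about the 10 mm expected when home. I'll ease the load, drop the grip to 20 N, then open only partway.

```bash
python3 -m inch '[1,0,0,0.3,0,0,0, 1,0,0,0.2,0,0,0, 1,0,0,0,0,0,0]' 20; python3 st.py; python3 -m inch '[0.8,0,0,0,0,0,0, 0.7,0,0,0,0,0,0, 0.6,0,0,0,0,0,0, 0.5,0,0,0,0,0,0, 0.5,0,0,0,0,0,0, 0.5,0,0,0,0,0,0, 0.5,0,0,0,0,0,0]' 20; python3 st.py
```

```text
t: 14.8
ee_pos: [570.7, -235.2, 141.2]
tcp_rot: [0.0, 0.734, 0.679, 0.0]
ft_force: [-3.7, 1.4, 5.0]
width: 10.3
finger_force: 99.2
14.8 [ 570.66 -235.25  141.21] yaw_y -4.46 z [ 0. -0. -1.] F [-3.7   1.4   4.98] T [0.37 0.55 0.01] w 10.265939323025076 99.18231010437012 j [-0.43  0.03  1.68 -0.    1.43 -0.35]
t: 15.5
ee_pos: [570.6, -235.2, 141.0]
tcp_rot: [0.0, 0.734, 0.679, -0.0]
ft_force: [0.0, 0.5, 0.8]
width: 42.4
finger_force: 0.0
15.5 [ 570.64 -235.25  140.98] yaw_y -4.46 z [ 0. -0. -1.] F [0.04 0.46 0.75] T [-0.05 -0.04  0.03] w 42.390966687201654 0.0 j [-0.43  0.03  1.68 -0.    1.43 -0.35]
```

Released with no load on the wrist. Now I retreat straight up and check.

```bash
python3 -m inch '[0.5,0,0,5,0,0,0, 0.5,0,0,15,0,0,0, 0.5,0,0,25,0,0,0, 0.5,0,0,30,0,0,0, 0.5,0,0,30,0,0,0, 0.5,0,0,30,0,0,0, 0.5,0,0,20,0,0,0, 0.5,-20,0,0,0,0,0, 0.5,-30,0,0,0,0,0, 0.5,-30,0,0,0,0,0, 0.5,-20,0,0,0,0,0, 0.5,0,0,0,0,0,0, 0.5,0,0,0,0,0,0, 0.5,0,0,0,0,0,0]'
python3 - <<'E'
from workcell import optics
import cv2, numpy as np
s=optics.get_image("scene")[:,:,::-1]; d=optics.get_image("side")[:,:,::-1]
cv2.imwrite("pics/s6.png",s);cv2.imwrite("pics/d6.png",d)
f=lambda im,x,y,w,h,k: np.clip(cv2.resize(im[y:y+h,x:x+w],None,fx=k,fy=k,interpolation=cv2.INTER_CUBIC)*1.5,0,255).astype(np.uint8)
a=np.vstack([f(s,135,175,150,130,3.2),f(s,295,225,200,120,2.4)[:, :480]])[:600]
b=cv2.resize(f(d,222,108,130,310,1.0),None,fx=600/310,fy=600/310,interpolation=cv2.INTER_CUBIC)
a=np.vstack([f(s,135,175,150,125,3),f(s,295,225,187,80,2.4)[:,:450]]); a=cv2.copyMakeBorder(a,0,600-a.shape[0],0,480-a.shape[1],cv2.BORDER_CONSTANT)
cv2.imwrite("pics/c6.png",np.hstack([a,b]))
E
```

```text
t: 16.9
ee_pos: [471.1, -235.2, 296.5]
tcp_rot: [0.0, 0.734, 0.679, 0.0]
ft_force: [0.3, 0.0, 0.8]
width: 42.7
finger_force: 0.0Traceback (most recent call last):
  File "<stdin>", line 8, in <module>
    return _nx.concatenate(arrs, 0, dtype=dtype, casting=casting)
           ~~~~~~~~~~~~~~~^^^^^^^^^^^^^^^^^^^^^^^^^^^^^^^^^^^^^^^
ValueError: all the input array dimensions except for the concatenation axis must match exactly, but along dimension 1, the array at index 0 has size 450 and the array at index 1 has size 449
```

```bash
python3 - <<'E'
import cv2, numpy as np
s=cv2.imread("pics/s6.png");d=cv2.imread("pics/d6.png")
def f(im,x,y,w,h,W,H): return np.clip(cv2.resize(im[y:y+h,x:x+w],(W,H),interpolation=cv2.INTER_CUBIC)*1.5,0,255).astype(np.uint8)
cv2.imwrite("pics/c6.png",np.hstack([np.vstack([f(s,135,175,150,119,480,380),f(s,295,225,190,87,480,220)]),f(d,222,108,165,310,320,600)]))
E
```

```text
(no output)
```

View pics/c6.png

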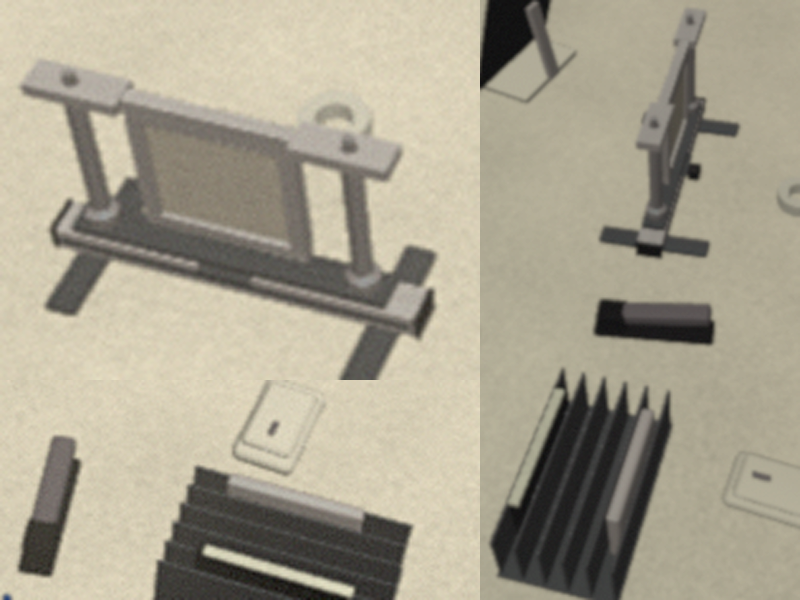

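The board hangs level with a pin tip rising through each ear. The notebook, drive, stapler, mouse and tape are where they were, and the arm is clear.

```bash
python3 -c "
from workcell import ticket
print(ticket.finish_job())"
```

```text
the job is handed in; nothing more can be done
None
```

The memo board is out of the sorter and hanging on both posts with its ears fully down, the arm is clear, nothing else on the desk was moved, and the job was handed in at about 17 s.

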